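# Put the celadon sample away and hold the kaki tile to the light

### The job

Take the celadon-green sample tile from its display foot on the little tansu and slide it upright into the empty groove of the tile rack, glazed side facing the same way as the other tiles, standing it on the bottom of the groove before you let go. Then draw the kaki-brown tile up out of the rack, tip it to a slant of about 45 degrees with its glazed face looking upward, and keep holding it there, still and raised a good hand's breadth higher than the tops of the other tiles: finish while holding it. Leave everything else where it is.

Things in the scene. Friction and masses are not known exactly. Their poses are not given: they have to be found in the camera images.
- rack: fixed plywood tile rack on the table, 187 (x) x 126 (y) x 48 mm high, origin at the centre of its underside. Four upright grooves at x = -75, -25, +25, +75 mm, each 12.5 mm wide, 102 mm long across y, with 4 mm rounded lead-ins; a tile stands in one on the base board, 8 mm above the table, glaze to the rack's +x, its top 106 mm above the table; 41 mm free between neighbours
- empty_groove (a point): the empty groove, always the one at x = -25 mm in the rack's frame: the point in the middle of the rack, on the base board 8 mm above the table, where the origin of the tile belongs (axes as the rack)
- celadon_tile: glazed sample tile, 98 wide (y) x 98 tall (z) x 9 mm thick (x), 0.15 to 0.25 kg, standing on edge. Origin: middle of its underside; +x points out of the glazed face, -x out of the buff, ribbed, unglazed back. Celadon green. At the start it stands in the groove of the display foot
- celadon_tile_face (a point): centre of the celadon tile's glazed face (x = +4.5, z = 49 mm in its frame)
- kaki_tile: glazed sample tile, 98 wide (y) x 98 tall (z) x 9 mm thick (x), 0.15 to 0.25 kg, standing on edge. Origin: middle of its underside; +x points out of the glazed face, -x out of the buff, ribbed, unglazed back. Kaki: persimmon, reddish brown. At the start it stands in one of the rack's grooves at x = -75, +25 or +75 mm, origin 8 mm above the table, loose by 1 to 2 mm
- white_tile: glazed sample tile, 98 wide (y) x 98 tall (z) x 9 mm thick (x), 0.15 to 0.25 kg, standing on edge. Origin: middle of its underside; +x points out of the glazed face, -x out of the buff, ribbed, unglazed back. Cream white; stays in its groove of the rack
- indigo_tile: glazed sample tile, 98 wide (y) x 98 tall (z) x 9 mm thick (x), 0.15 to 0.25 kg, standing on edge. Origin: middle of its underside; +x points out of the glazed face, -x out of the buff, ribbed, unglazed back. Dark indigo blue; stays in its groove of the rack
- foot: fixed dark wooden display foot on the tansu top, 48 (x) x 126 (y) x 30 mm high, origin at the centre of its underside, 120 mm above the table; a groove along its y, 11 mm wide, 104 mm long and 22 mm deep (floor 8 mm above its underside) holds the celadon tile upright, glaze to the foot's +x
- tansu: fixed low plywood tansu with iron corners, 280 (x) x 420 (y) x 120 mm high, origin at the centre of its underside, drawers facing its -x; the foot, dish, paperweight and spatula stand on its top
- drawer_front (a point): middle of the top edge of the front of the small drawer (upper left of the tansu, 152 mm wide) that stands pulled out by 40 to 80 mm with tile spacers in it; its top is 106 mm above the table; leave it as it is
- dish: white ceramic dish, 96 mm across, 22 mm high, loose on the tansu top; origin at the centre of its underside
- paperweight: green glass paperweight bead with a flat foot, 50 mm across, 38 mm high, loose on the tansu top; origin at the centre of its underside
- spatula: aluminium spatula with a wooden handle, 200 mm long, handle 20 mm thick, loose at the back of the tansu top; origin under its middle, long axis along its x
- kaki_tile_face (a point): centre of the kaki tile's glazed face (x = +4.5, z = 49 mm in its frame)
Things that resemble listed ones, but are neither listed nor needed, are in the scene too. What is shaped like the white_tile but yellow is not meant.

How it is judged:
By the outcome, as a careful person would: the job done as asked, in the order asked, and still so for the second after the job is handed in, while the arm keeps its last pose, push and grip.
It also fails if it takes over 61 s, if anything falls off the work surface, if the arm or the gripper's body presses on something with over 40 N, if the wrist force passes 120 N, or if a joint passes its speed limit or range.

### The arm

A 6-joint arm with a two-finger parallel gripper is mounted at the origin on the work surface. World frame = base frame: x ahead of the robot, y to its left, z up, the work surface at z = 0. Lengths are in m, angles in rad, forces in N, time in s.
With the tool pointing down it reaches from about 0.35 to 0.85 m from the base axis. Payload 8.1 kg.
Tool frame: the origin (TCP) lies midway between the tips of the shut fingers; the grasp point (between the pads) lies 19 mm behind it; y points along the fingers, x is the direction in which the jaws open and shut, and the axes are right-handed (so a half turn about y gives the same grasp; the last joint's range is limited). The gripper opens to 93 mm and grips with 3 to 60 N. Pads are 15 mm wide; open, the fingers measure 128 mm over their backs; the gripper's body (75 mm by 188 mm) begins 65 mm behind the grasp point.
Start: joints at [1.134, 0.13, 1.488, -0, 1.523, -0.085], TCP at [0.207, 0.563, 0.219] pointing down, gripper open.
Joint ranges: [-2.96, 2.96], [-0.89, 2.26], [0.02, 2.5], [-1.34, 4.48], [0, 2.73], [-2.66, 2.66]. Speed limits (rad/s): [2.39, 2.39, 2.79, 3.14, 3.14, 3.14].

### API

Orientations are given as a unit quaternion [x, y, z, w].
In Python, from workcell import ctrl gives the robot as it stands. The module is installed in compiled form; this text tells all that it offers.
- The arm moves only by the tool move_arm, never from a script. Its argument "rows" is a list of rows, each a list of 7 numbers: the finger opening in cm, from 0 to 9.3, then the shift along the tool's x, y, z in cm, then the turn, a rotation vector about the tool's x, y, z in units of 6 degrees (1.0 is 6 degrees). In form: [[jaw, tx, ty, tz, wx, wy, wz], ...]. A call has exactly 10 rows; each row shifts and turns the commanded pose from where the row before left it, along the tool's axes as they then stand; what a row does not reach is not made up. A row lasts 1/12 s, in which the tool goes at most 41.7 mm and 7.16 degrees, less where a joint would pass 70% of its speed; a pose out of reach is approached as far as the arm can. A call is refused whole if a number of a shift passes 4.17 or a number of a turn 1, either way. A call with a gripper value outside its range is refused whole. The fingers move at their own pace and stop on an object; "grip_force" is the grip in N (left out, the last holds). Time passes only in rows, so rows that do not move let the fingers close, or fill a call up. It gives the time, the measured TCP pose, the force and the opening at its end, in the units of the state.
- ctrl.get_state(): the state, without advancing time (a new reading comes with each control period).
- ctrl.read_camera(name): name is "scene" or "top"; returns a dict with "img" (400x640x3 uint8, blue, green, red), "K" (3x3 intrinsics, pixels), "extrinsics" (4x4, takes a point from world to camera coordinates). Camera axes: x right, y down, z forward; pixel columns grow to the right and rows downward; lengths in m; the calibration is good to about 2 mm. A picture is of the moment at which its call begins. There is no depth.
- ctrl.close_job(): hands the job in, once; it reports no verdict.
Trained networks look in the newest picture that a camera, given by its name, has taken for a name from the list of things; names that differ only in an ending like _2 or _b are one class to them, and where a whole thing is asked for, a point or a joint stands for the part that bears it (a point fixed in the world has none). Each returns a list of dicts, best first, with "score" (0 to 1); they miss things now and then, are a little off and sometimes report something else, mostly with a low value. They report only what shows in the picture. A call takes as long as a camera call. They do not tell look-alikes from the thing itself.
- ctrl.masks_of(target, camera): "mask" (400x640 bool, what is visible of it) and "rect" ([centre column, centre row, width, height] in pixels, round what is visible of it).
The state is a dict: "clock": time; "joint_positions": joint angles; "joint_velocities": joint speeds; "joint_torque": joint torques, N m; "tool_pos": TCP position; "ee_rot": TCP orientation; "ft_force": force on the tool from outside, world axes, zero at the start; "torque": the same for the moment, N m; "opening": opening from 0.0 (shut) to 1.0 (fully open).
Only numpy, scipy, OpenCV 4.12 (cv2) and the standard library are available. Lean on these libraries where they do the work, as an engineer would, in place of code of your own. Each camera call takes 0.05 s, during which the arm holds its last target. There are 200 camera calls.

## Working session

There is one attempt and no reset: what is moved stays moved. The work goes in short steps, Python scripts to look and compute and a tool call to move; the robot and the scene stay as the last step left them, time stands still between calls to the robot, and variables do not carry over. Pictures are saved under pics/ and viewed, on a budget of 10 in all, crops included, one or two more only if the job needs it, and the job is handed in when it is done.

Besides the shell and the picture viewer there is one more tool, called as name([rows], argument=value, ...), one row to a line, values as JSON. move_arm: Moves the arm, as the interface text tells. Its arguments: {"type":"object","properties":{"rows":{"type":"array","items":{"type":"array","items":{"type":"number"}}},"grip_force":{"type":"number"}},"required":["rows"]}

```bash
mkdir -p pics
cat > h.py <<'E'
import numpy as np, cv2
from workcell import ctrl
from scipy.spatial.transform import Rotation as R
def cam(n):
    d=ctrl.read_camera(n); return d["img"],np.array(d["K"]),np.array(d["extrinsics"])
def proj(P,K,E):
    P=np.atleast_2d(P); c=(E[:3,:3]@P.T).T+E[:3,3]; p=(K@c.T).T; return p[:,:2]/p[:,2:]
def back(uv,z,K,E):
    r=E[:3,:3].T@np.linalg.solve(K,np.array([uv[0],uv[1],1.])); o=-E[:3,:3].T@E[:3,3]
    return o+r*(z-o[2])/r[2]
E
python3 - <<'E'
from h import *
print(ctrl.get_state())
ims=[]
for n in("scene","top"):
    im,K,E=cam(n); cv2.imwrite(f"pics/{n}0.png",im); print(n,K.tolist(),E.round(4).tolist())
    print('pos',-E[:3,:3].T@E[:3,3])
    for t in("rack","celadon_tile","kaki_tile","white_tile","indigo_tile","foot","tansu","dish","paperweight","spatula"):
        print(t,[(round(m["score"],2),[round(float(x),1) for x in m["rect"]]) for m in ctrl.masks_of(t,n)[:4]])
E
```

```text
{'clock': 0.0, 'joint_positions': array([ 1.13361620e+00,  1.31149900e-01,  1.48930171e+00, -3.62295186e-05,
        1.52300957e+00, -8.54070483e-02]), 'joint_velocities': array([ 0.00072068,  0.00067071, -0.0015392 ,  0.0003703 , -0.00243992,
       -0.00113013]), 'joint_torque': array([-3.40517021e-03, -5.59809387e+01, -4.91775978e+01,  7.63591100e-02,
        3.47837352e-02, -1.63655895e-04]), 'tool_pos': array([0.2064843 , 0.56272607, 0.21758187]), 'ee_rot': array([ 0.5801175 ,  0.40423015, -0.40536125, -0.57943414]), 'ft_force': array([-0.84138093, -0.05793439, -0.45415133]), 'torque': array([0.03410421, 0.01408299, 0.02997693]), 'opening': 1.0006009181759121}
scene [[384.25929356811093, 0.0, 319.8939116483812], [0.0, 384.25929356811093, 198.21234678399196], [0.0, 0.0, 1.0]] [[-0.7878, 0.6159, 0.0113, 0.4201], [0.456, 0.5954, -0.6615, -0.2158], [-0.4141, -0.5159, -0.7499, 1.4227], [0.0, 0.0, 0.0, 1.0]]
pos [1.01851697 0.60376169 0.9194161 ]
rack [(0.89, [291.2, 173.6, 67.8, 48.7])]
celadon_tile [(0.87, [359.4, 204.1, 29.8, 44.2])]
kaki_tile [(0.87, [308.2, 155.8, 13.4, 27.3])]
w
[... 578 characters left out ...]
2781102179553], [0.0, 0.0, 1.0]] [[0.0232, -0.9997, -0.0038, 0.0283], [-0.9742, -0.0217, -0.2247, 0.6205], [0.2245, 0.0089, -0.9744, 0.9745], [0.0, 0.0, 0.0, 1.0]]
pos [0.38503372 0.03304008 1.08910361]
rack [(0.73, [391.0, 228.9, 57.7, 71.2])]
celadon_tile []
kaki_tile [(0.74, [391.7, 254.2, 38.6, 11.7])]
white_tile [(0.7, [402.9, 163.6, 34.0, 24.3]), (0.68, [455.3, 211.9, 41.0, 25.9]), (0.64, [399.0, 219.7, 39.6, 14.7])]
indigo_tile [(0.67, [402.4, 203.8, 38.1, 17.5])]
foot []
tansu [(0.63, [232.8, 166.4, 75.9, 25.9]), (0.56, [231.0, 216.1, 177.6, 132.5])]
dish [(0.91, [184.2, 219.8, 33.0, 34.7])]
paperweight [(0.71, [214.4, 230.0, 20.1, 14.2])]
spatula [(0.78, [233.7, 164.9, 78.8, 24.5])]
```

Run:
```python
import cv2,numpy as np
a=cv2.imread('pics/scene0.png');b=cv2.imread('pics/top0.png')
# scene crop cols 200-470, rows 120-330 ; top crop cols 130-490 rows 130-320
cv2.imwrite('pics/s1.png',cv2.resize(a[115:335,200:480],None,fx=2.7,fy=2.7,interpolation=cv2.INTER_CUBIC))
cv2.imwrite('pics/t1.png',cv2.resize(b[90:330,120:500],None,fx=2.1,fy=2.1,interpolation=cv2.INTER_CUBIC))
```

```text
(no output)
```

View pics/s1.png

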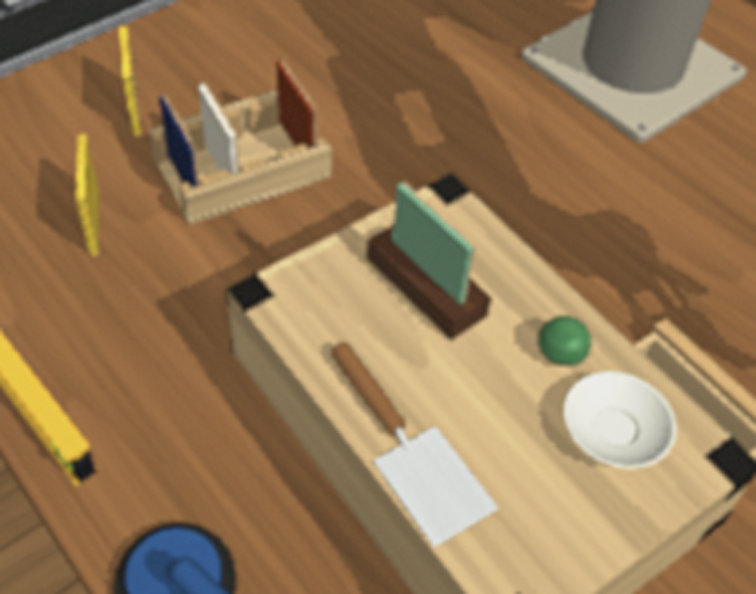

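View pics/t1.png

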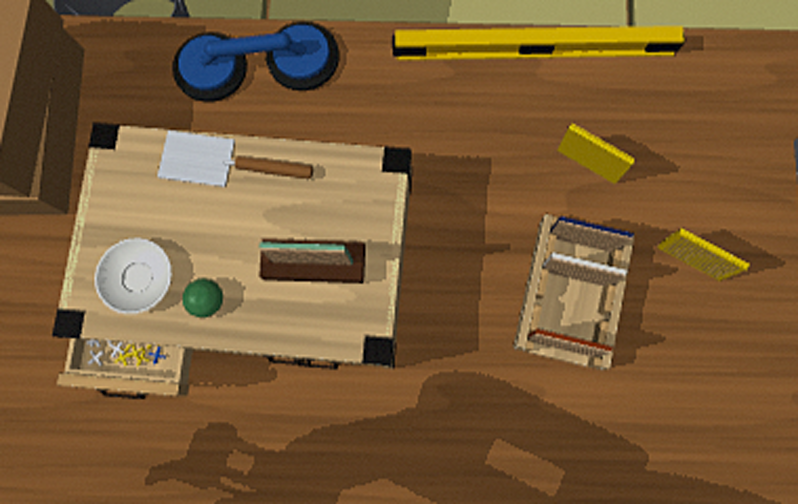

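Seen: the only celadon tile is at top crop (306,252) → full (266,210), in the foot, and its green face looks to world +x. The rack is at full (392,229). Going by the crop, kaki is the groove nearest the robot, and the next groove is empty, then white, then indigo. Look-alikes are two yellow tiles (full ~(404,163) and (455,212)), which are not meant. Next is one close crop for the choice and the corners.

Run:
```python
import cv2,numpy as np
a=cv2.imread('pics/scene0.png');b=cv2.imread('pics/top0.png')
f=lambda im,c,r,w,h:cv2.resize(im[r:r+h,c:c+w],(w*6,h*6),interpolation=cv2.INTER_CUBIC)
A=np.hstack([f(b,362,188,66,80),f(a,254,133,72,80)])  # 396 + 432
B=np.hstack([f(b,240,200,66,30),f(a,330,178,60,30)])
A=A[:,:800]
cv2.imwrite('pics/c1.png',A)
C=np.hstack([f(b,236,196,66,32),np.zeros((192,0,3),np.uint8)])
D=f(a,330,178,60,65)
out=np.zeros((392,800,3),np.uint8);out[:192,:396]=C;out[:390,400:760]=D
cv2.imwrite('pics/c2.png',out)
```

```text
(no output)
```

View pics/c1.png

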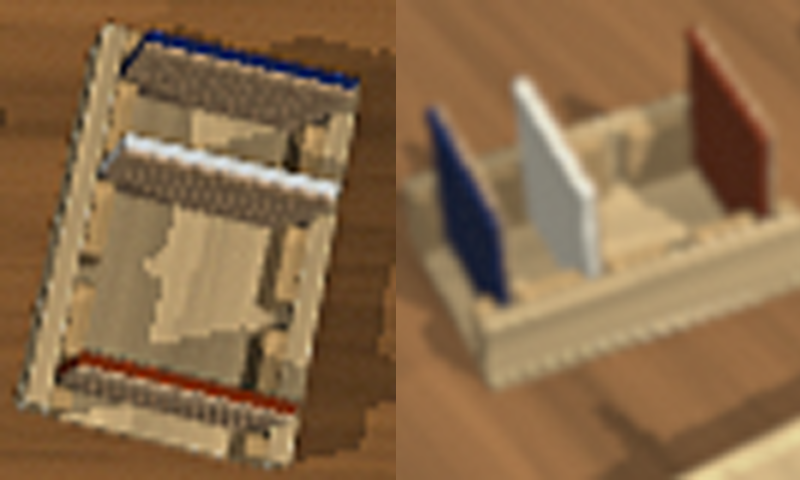

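View pics/c2.png

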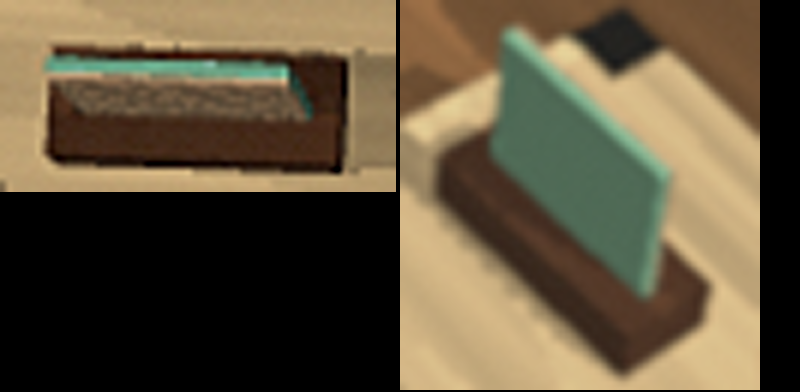

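```bash
cat >> h.py <<'E'
from scipy.optimize import least_squares
def fit(obs,cams,x0):
    # obs: (cam, local xyz, uv); pose x,y,yaw ; z fixed in local coords
    def f(p):
        r=[]
        for c,l,uv in obs:
            w=R.from_euler('z',p[2]).apply(l)+[p[0],p[1],0]
            r+=list(proj(w,*cams[c])[0]-uv)
        return np.array(r)
    s=least_squares(f,x0,loss='soft_l1'); return s.x,f(s.x).reshape(-1,2)
E
cat > m.py <<'E'
from h import *
cams={}
for n in("scene","top"):
    im,K,E=cam(n); cams[n]=(K,E)
T=lambda o,u,v:((u+.5)/6-.5+o[0],(v+.5)/6-.5+o[1])
def tile(top,scene,to,so,z0,x0):
    s={'fl':(.0045,.049),'fr':(.0045,-.049),'nl':(-.0045,.049),'nr':(-.0045,-.049)}
    o=[('top',np.array([*s[k],z0+.098]),T(to,*v)) for k,v in top.items()]+[('scene',np.array([*s[k],z0+.098]),T(so,*v)) for k,v in scene.items()]
    return fit(o,cams,x0)
def show(n,r): print(n,r[0].round(4),'deg',np.degrees(r[0][2]).round(2),'res',r[1].round(1).tolist())
show('cel',tile(dict(fl=(45,57),fr=(290,65),nr=(289,82),nl=(48,77)),{'fr':(512-400,30),'fl':(668-400,176)},(236,196),(330,178),.128,[.4,.2,0]))
ro=(362,188);so=(254,133)
show('kaki',tile(dict(fl=(82,355),fr=(297,404)),{'fr':(689-396,30),'fl':(766-396,140)},ro,so,.008,[.3,-.1,0]))
show('white',tile(dict(fl=(128,134),fr=(340,184),nr=(337,198)),{'fr':(520-396,80),'fl':(590-396,192)},ro,so,.008,[.4,-.1,0]))
show('indigo',tile(dict(fl=(150,32),fr=(358,77),nr=(355,90)),{'fr':(430-396,110),'fl':(500-396,220)},ro,so,.008,[.4,-.1,0]))
o=[('top',np.array([a*.0935,b*.063,.048]),T(ro,*v)) for a,b,v in[(1,1,(108,22)),(-1,1,(20,407)),(-1,-1,(294,467))]]
o+=[('scene',np.array([.0935,.063,.048]),T(so,487-396,340)),('scene',np.array([.0935,.063,0]),T(so,492-396,388))]
show('rack',fit(o,cams,[.35,-.15,0]))
fo=(236,196)
o=[('top',np.array([a*.024,b*.063,.150]),T(fo,*v)) for a,b,v in[(1,1,(52,47)),(1,-1,(346,58)),(-1,-1,(343,172)),(-1,1,(48,160))]]
o+=[('scene',np.array([.024,.063,.150]),T((330,178),627-400,348)),('scene',np.array([-.024,.063,.150]),T((330,178),710-400,288)),('scene',np.array([.024,.063,.12]),T((330,178),625-400,376))]
show('foot',fit(o,cams,[.4,.2,0]))
E
python3 m.py
```

```text
cel [ 0.5488  0.1784 -0.0095] deg -0.54 res [[0.1, 0.2], [0.2, 0.2], [0.2, 1.1], [-0.7, 0.6], [-1.5, 1.1], [-0.7, 0.9]]
kaki [ 0.4589 -0.1497 -0.2048] deg -11.74 res [[-0.3, 0.1], [0.4, 0.3], [-0.3, 0.3], [-0.1, 0.3]]
white [ 0.5573 -0.1713 -0.197 ] deg -11.29 res [[-0.3, 0.6], [0.2, 0.1], [0.1, 1.0], [-1.1, 0.6], [-0.6, 1.0]]
indigo [ 0.6059 -0.1813 -0.178 ] deg -10.2 res [[-0.7, 0.6], [0.2, 0.0], [0.3, 1.0], [-1.0, 0.2], [-0.5, 1.3]]
rack [ 0.5334 -0.1662 -0.2153] deg -12.34 res [[-0.3, 0.3], [0.8, -0.5], [-0.4, 0.3], [-0.3, -1.0], [0.2, 1.3]]
foot [ 0.5483  0.1775 -0.0149] deg -0.86 res [[0.7, 0.2], [0.1, 0.1], [-0.5, -0.5], [-0.2, -0.4], [0.3, -1.2], [0.7, -0.4], [-0.6, 1.2]]
```

```bash
cat > go.py <<'E'
from h import *
import sys
# usage: go.py x y z yawdeg [tiltdeg]: target TCP, tool x along tile +-x, y down (then tilt about tile y); prints delta in present tool frame
a=list(map(float,sys.argv[1:])); s=ctrl.get_state()
p=np.array(s["tool_pos"]); Rc=R.from_quat(s["ee_rot"]); yaw=np.radians(a[3])
best=None
for sg in(1,-1):
    x=np.array([np.cos(yaw),np.sin(yaw),0])*sg; y=np.array([0,0,-1.]); 
    Rt=R.from_matrix(np.array([x,y,np.cross(x,y)]).T)
    if len(a)>4:
        ax=np.array([-np.sin(yaw),np.cos(yaw),0]); Rt=R.from_rotvec(-np.radians(a[4])*ax)*Rt
    rv=(Rc.inv()*Rt).as_rotvec()
    if best is None or np.linalg.norm(rv)<np.linalg.norm(best[0]): best=(rv,Rt)
print("now",p.round(4),"axes",Rc.as_matrix().round(3).tolist(),"open",round(float(s["opening"])*9.3,2),"F",np.round(s["ft_force"],1),"t",round(s["clock"],2))
d=np.array(a[:3])-p
print("turn units",(np.degrees(best[0])/6).round(2),"shift before turn cm",(Rc.inv().apply(d)*100).round(2),"shift after turn cm",(best[1].inv().apply(d)*100).round(2))
print("q",np.round(s["joint_positions"],2))
E
python3 go.py .5487 .178 .29 -.8
```

```text
now [0.2067 0.5633 0.2186] axes [[0.345, -0.0, -0.939], [0.939, -0.0, 0.345], [-0.0, -1.0, 0.0]] open 9.28 F [ 0.1 -0.2  0.2] t 1.2
turn units [-0.   11.77 -0.  ] shift before turn cm [-24.38  -7.14 -45.38] shift after turn cm [ 34.73  -7.14 -38.05]
q [ 1.13  0.13  1.49  0.    1.52 -0.09]
```

move_arm([
  [9.3, 0, -0.8, 0, 0, 1, 0],
  [9.3, 0, -0.8, 0, 0, 1, 0],
  [9.3, 0, -0.8, 0, 0, 1, 0],
  [9.3, 0, -0.8, 0, 0, 1, 0],
  [9.3, 0, -0.8, 0, 0, 1, 0],
  [9.3, 0, -0.8, 0, 0, 1, 0],
  [9.3, 0, -0.8, 0, 0, 1, 0],
  [9.3, 0, -0.8, 0, 0, 1, 0],
  [9.3, 0, -0.8, 0, 0, 1, 0],
  [9.3, 0, 0, 0, 0, 1, 0],
], grip_force=30)

```text
clock: 2.03
tool_pos: [0.2071, 0.5639, 0.2928]
ee_rot: [-0.704, -0.059, 0.058, 0.706]
ft_force: [-0.4, 0.2, 0.2]
opening: 0.998
```

move_arm([
  [9.3, 0, 0, 0, 0, 0.9, 0],
  [9.3, 0, 0, 0, 0, 0.87, 0],
  [5, 2.1, 0, -2.4, 0, 0, 0],
  [5, 2.3, 0, -2.5, 0, 0, 0],
  [5, 2.3, 0, -2.5, 0, 0, 0],
  [5, 2.3, 0, -2.5, 0, 0, 0],
  [5, 2.3, 0, -2.5, 0, 0, 0],
  [5, 2.3, 0, -2.5, 0, 0, 0],
  [5, 2.3, 0, -2.5, 0, 0, 0],
  [5, 2.3, 0, -2.5, 0, 0, 0],
])

```text
clock: 2.87
tool_pos: [0.3869, 0.3604, 0.2908]
ee_rot: [-0.707, 0.005, -0.005, 0.707]
ft_force: [0.5, 0.6, -0.4]
opening: 0.542
```

move_arm([
  [5, 2.3, 0, -2.5, 0, 0, 0],
  [5, 2.3, 0, -2.5, 0, 0, 0],
  [5, 2.3, 0, -2.5, 0, 0, 0],
  [5, 2.3, 0, -2.5, 0, 0, 0],
  [5, 2.3, 0, -2.5, 0, 0, 0],
  [5, 2.3, 0, -2.5, 0, 0, 0],
  [5, 1, 0, -1.2, 0, 0, 0],
  [5, 0, 0, 0, 0, 0, 0],
  [5, 0, 0, 0, 0, 0, 0],
  [5, 0, 0, 0, 0, 0, 0],
])

```text
clock: 3.7
tool_pos: [0.5314, 0.1984, 0.2906]
ee_rot: [-0.707, 0.005, -0.005, 0.707]
ft_force: [0.2, -0.0, -0.0]
opening: 0.535
```

```bash
python3 go.py .5487 .178 .182 -.8
```

```text
now [0.5314 0.1984 0.2906] axes [[1.0, -0.0, 0.013], [-0.013, 0.0, 1.0], [-0.0, -1.0, 0.0]] open 4.98 F [ 0.2 -0.  -0. ] t 3.7
turn units [-0.    0.01 -0.  ] shift before turn cm [ 1.76 10.86 -2.02] shift after turn cm [ 1.76 10.86 -2.02]
q [0.27 0.02 1.47 0.   1.65 0.28]
```

move_arm([
  [5, 0.9, 0, -1.0, 0, 0, 0],
  [5, 0.86, 0, -1.02, 0, 0, 0],
  [5, 0, 0, 0, 0, 0, 0],
  [5, 0, 1.8, 0, 0, 0, 0],
  [5, 0, 1.8, 0, 0, 0, 0],
  [5, 0, 1.8, 0, 0, 0, 0],
  [5, 0, 1.8, 0, 0, 0, 0],
  [5, 0, 1.8, 0, 0, 0, 0],
  [5, 0, 1.8, 0, 0, 0, 0],
  [5, 0, 0, 0, 0, 0, 0],
])

```text
clock: 4.53
tool_pos: [0.5467, 0.177, 0.1782]
ee_rot: [0.708, -0.007, 0.002, -0.707]
ft_force: [-0.1, 0.6, -0.2]
opening: 0.534
```

```bash
python3 go.py .5487 .178 .182 -.8
python3 - <<'E'
from h import *
for n,c in(("top",(225,170,80,80)),("scene",(310,120,100,120))):
    im,K,E=cam(n); x,y,w,h=c; f=5 if n=="top" else 4
    cv2.imwrite(f"pics/g_{n}.png",cv2.resize(im[y:y+h,x:x+w],None,fx=f,fy=f))
a=cv2.imread("pics/g_top.png");b=cv2.imread("pics/g_scene.png");o=np.zeros((480,800,3),np.uint8);o[:400,:400]=a;o[:,400:]=b;cv2.imwrite("pics/g.png",o)
E
```

```text
now [0.5467 0.177  0.1782] axes [[1.0, -0.006, 0.013], [-0.013, -0.001, 1.0], [-0.006, -1.0, -0.002]] open 4.97 F [-0.1  0.6 -0.2] t 4.53
turn units [ 0.01  0.01 -0.06] shift before turn cm [ 0.2  -0.38  0.1 ] shift after turn cm [ 0.2  -0.38  0.1 ]
q [0.22 0.09 1.6  0.   1.45 0.24]
```

View pics/g.png

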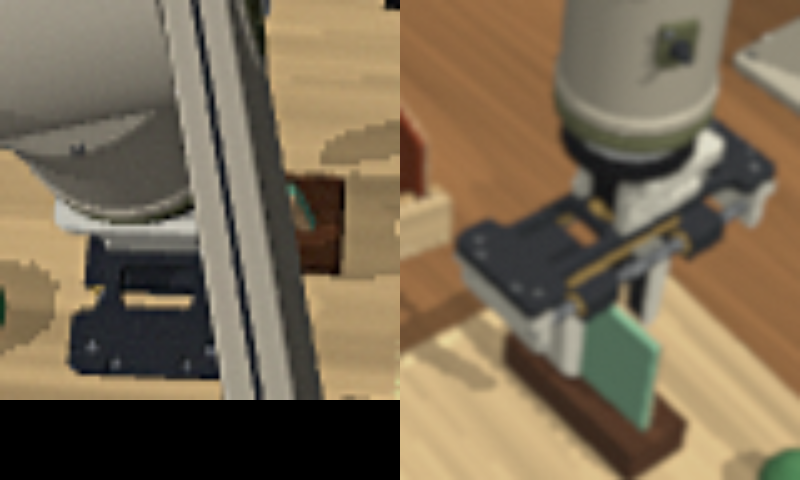

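The fingers straddle the tile around its middle (finger in front at (555,340), tile at (620,365) in the crop). Closing.

move_arm([
  [5, 0.1, -0.3, 0.1, 0, 0, 0],
  [5, 0.1, 0, 0, 0, 0, 0],
  [2, 0, 0, 0, 0, 0, 0],
  [0, 0, 0, 0, 0, 0, 0],
  [0, 0, 0, 0, 0, 0, 0],
  [0, 0, 0, 0, 0, 0, 0],
  [0, 0, 0, 0, 0, 0, 0],
  [0, 0, 0, 0, 0, 0, 0],
  [0, 0, 0, 0, 0, 0, 0],
  [0, 0, 0, 0, 0, 0, 0],
])

```text
clock: 5.47
tool_pos: [0.5509, 0.1784, 0.1855]
ee_rot: [0.707, -0.005, 0.005, -0.707]
ft_force: [-2.2, 0.1, 0.9]
opening: 0.096
```

```bash
python3 go.py .5487 .178 .182 -.8
```

```text
now [0.5509 0.1784 0.1855] axes [[1.0, -0.001, 0.013], [-0.013, -0.0, 1.0], [-0.001, -1.0, -0.0]] open 0.89 F [-2.2  0.1  0.9] t 5.47
turn units [ 0.    0.01 -0.01] shift before turn cm [-0.22  0.35 -0.04] shift after turn cm [-0.22  0.35 -0.04]
q [0.22 0.09 1.59 0.   1.46 0.24]
```

move_arm([
  [0, 0, -0.3, 0, 0, 0, 0],
  [0, 0, -0.6, 0, 0, 0, 0],
  [0, 0, -0.8, 0, 0, 0, 0],
  [0, 0, -0.8, 0, 0, 0, 0],
  [0, 0, -0.8, 0, 0, 0, 0],
  [0, 0, -0.8, 0, 0, 0, 0],
  [0, 0, -0.8, 0, 0, 0, 0],
  [0, 0, -0.8, 0, 0, 0, 0],
  [0, 0, -0.8, 0, 0, 0, 0],
  [0, 0, 0, 0, 0, 0, 0],
])

```text
clock: 6.3
tool_pos: [0.5521, 0.1786, 0.2532]
ee_rot: [-0.707, 0.004, -0.006, 0.707]
ft_force: [0.4, -0.2, -0.5]
opening: 0.097
```

```bash
python3 go.py .508 -.1607 .245 -12.1
```

```text
now [0.5521 0.1786 0.2532] axes [[1.0, 0.003, 0.014], [-0.014, 0.001, 1.0], [0.003, -1.0, 0.001]] open 0.9 F [ 0.4 -0.2 -0.5] t 6.3
turn units [-0.01  1.89  0.03] shift before turn cm [ -3.95   0.78 -33.98] shift after turn cm [  2.8    0.82 -34.1 ]
q [0.22 0.06 1.5  0.   1.58 0.24]
```

move_arm([
  [0, 0, 0, 0, 0, 0.5, 0],
  [0, 0, 0, 0, 0, 0.9, 0],
  [0, 0, 0, 0, 0, 0.49, 0],
  [0, 0.1, 0, -1.3, 0, 0, 0],
  [0, 0.2, 0, -2.4, 0, 0, 0],
  [0, 0.2, 0, -2.4, 0, 0, 0],
  [0, 0.2, 0, -2.4, 0, 0, 0],
  [0, 0.2, 0, -2.4, 0, 0, 0],
  [0, 0.2, 0, -2.4, 0, 0, 0],
  [0, 0.2, 0, -2.4, 0, 0, 0],
])

```text
clock: 7.13
tool_pos: [0.5303, 0.0204, 0.2504]
ee_rot: [0.703, -0.074, 0.074, -0.703]
ft_force: [0.1, -0.5, -1.6]
opening: 0.097
```

move_arm([
  [0, 0.2, 0, -2.4, 0, 0, 0],
  [0, 0.2, 0, -2.4, 0, 0, 0],
  [0, 0.2, 0, -2.4, 0, 0, 0],
  [0, 0.2, 0, -2.4, 0, 0, 0],
  [0, 0.2, 0, -2.4, 0, 0, 0],
  [0, 0.2, 0, -2.4, 0, 0, 0],
  [0, 0.2, 0, -2.4, 0, 0, 0],
  [0, 0.1, 0, -1.6, 0, 0, 0],
  [0, 0, 0, 0, 0, 0, 0],
  [0, 0, 0, 0, 0, 0, 0],
])

```text
clock: 7.97
tool_pos: [0.5063, -0.1619, 0.2504]
ee_rot: [-0.703, 0.075, -0.075, 0.703]
ft_force: [0.6, 1.0, -1.6]
opening: 0.093
```

```bash
python3 go.py .508 -.1607 .17 -12.1
```

```text
now [ 0.5063 -0.1619  0.2504] axes [[0.977, -0.001, 0.211], [-0.211, 0.0, 0.977], [-0.001, -1.0, 0.0]] open 0.86 F [ 0.6  1.  -1.6] t 7.97
turn units [-0.   -0.01 -0.01] shift before turn cm [0.14 8.04 0.15] shift after turn cm [0.14 8.04 0.15]
q [-0.41 -0.07  1.63  0.    1.58 -0.19]
```

move_arm([
  [0, 0.07, 0.7, 0.08, 0, 0, 0],
  [0, 0.07, 1.4, 0.07, 0, 0, 0],
  [0, 0, 1.5, 0, 0, 0, 0],
  [0, 0, 1.5, 0, 0, 0, 0],
  [0, 0, 1.5, 0, 0, 0, 0],
  [0, 0, 1.5, 0, 0, 0, 0],
  [0, 0, 1.5, 0, 0, 0, 0],
  [0, 0, 1.5, 0, 0, 0, 0],
  [0, 0, 0.8, 0, 0, 0, 0],
  [0, 0, 0, 0, 0, 0, 0],
])

```text
clock: 8.8
tool_pos: [0.5071, -0.1581, 0.1289]
ee_rot: [-0.703, 0.076, -0.073, 0.704]
ft_force: [-0.5, 0.3, -2.3]
opening: 0.094
```

```bash
python3 go.py .508 -.1607 .125 -12.1
python3 - <<'E'
from h import *
o=np.zeros((480,800,3),np.uint8)
im,K,E=cam("top");cv2.imwrite("pics/rt.png",im); o[:,:370]=cv2.resize(im[188:268,362:424],(372,480))[:,:370]
im,K,E=cam("scene");cv2.imwrite("pics/rs.png",im); o[:,370:]=cv2.resize(im[125:205,252:324],(432,480))[:,:430]
c=R.from_euler('z',-12.1,degrees=True)
q=np.array([[.0045,.049,0],[.0045,-.049,0],[-.0045,.049,0],[.0045,.049,.098]])
s=ctrl.get_state();p=s['tool_pos']
print(((proj(c.apply(q)+[p[0],p[1],p[2]-.0575],K,E)-[252,125]+.5)*6+[370,0]).round())
cv2.imwrite("pics/r.png",o)
E
```

```text
now [ 0.5071 -0.1581  0.1289] axes [[0.978, -0.004, 0.208], [-0.208, 0.002, 0.978], [-0.004, -1.0, 0.001]] open 0.88 F [-0.5  0.3 -2.3] t 8.8
turn units [-0.01  0.01 -0.04] shift before turn cm [ 0.14  0.39 -0.24] shift after turn cm [ 0.14  0.39 -0.24]
q [-0.4   0.01  1.78  0.    1.36 -0.19]
[[665. 265.]
 [593. 152.]
 [681. 260.]
 [660. 122.]]
```

View pics/r.png

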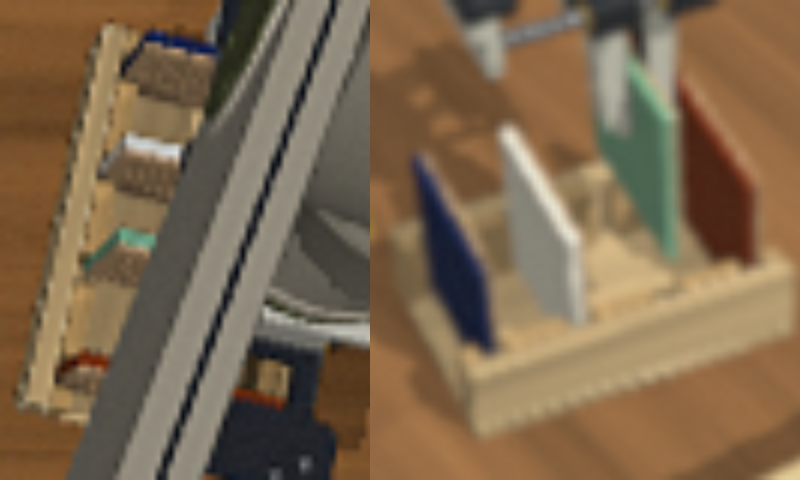

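Run:
```python
from h import *
cams={}
for n in("scene","top"):
    im,K,E=cam(n); cams[n]=(K,E)
p=ctrl.get_state()['tool_pos'];print(p)
c=R.from_euler('z',-12.1,degrees=True)
def pr(base,l,n,o,off): return ((proj(c.apply(np.array(l))+base,*cams[n])[0]-o+.5)*6+[off,0]).round(0)
b=np.array([p[0],p[1],p[2]-.0575])
g=np.array([.508,-.1607,.008])
u=c.apply([1,0,0])
for nm,base in(('cel',b),('white',g+.05*u),('kaki',g-.05*u),('indigo',g+.1*u)):
    print(nm,'top fl',pr(base,[.0045,.049,.098],'top',[362,188],0),'scene fl top',pr(base,[.0045,.049,.098],'scene',[252,125],370),'fr top',pr(base,[.0045,-.049,.098],'scene',[252,125],370),'fl bot',pr(base,[.0045,.049,0],'scene',[252,125],370))
a=cv2.imread('pics/rs.png');o=np.zeros((600,800,3),np.uint8)
o[:,:400]=cv2.resize(a[130:175,278:308],(400,600),interpolation=cv2.INTER_CUBIC)
b=cv2.imread('pics/rt.png');o[:,400:]=cv2.resize(b[200:260,368:408],(400,600),interpolation=cv2.INTER_CUBIC)
cv2.imwrite('pics/z.png',o)
```

```text
[ 0.50940256 -0.15974322  0.13283042]
cel top fl [126. 220.] scene fl top [658. 120.] fr top [581.   7.] fl bot [663. 263.]
white top fl [127. 138.] scene fl top [573. 247.] fr top [502. 131.] fl bot [583. 379.]
kaki top fl [ 82. 355.] scene fl top [751. 190.] fr top [674.  80.] fl bot [750. 322.]
indigo top fl [148.  33.] scene fl top [480. 276.] fr top [413. 158.] fl bot [496. 408.]
```

View pics/z.png

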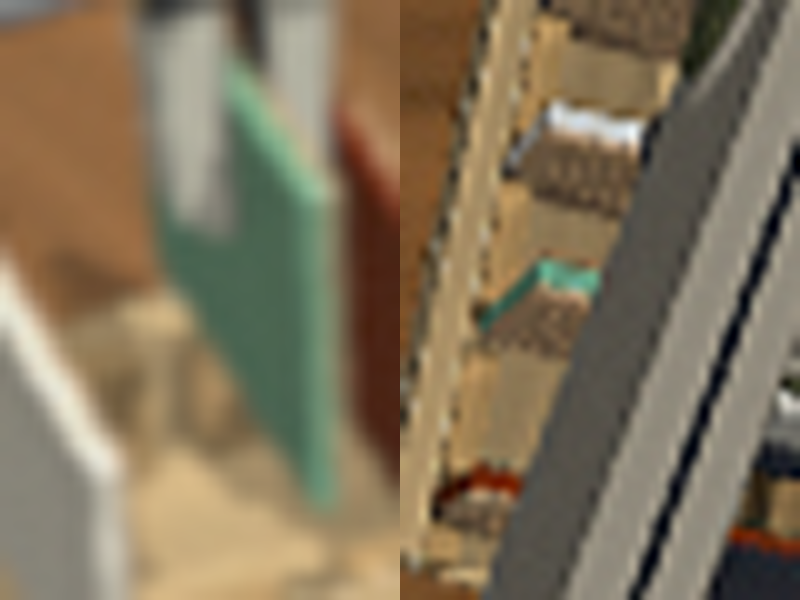

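```bash
python3 go.py .508 -.1607 .108 -12.1
```

```text
now [ 0.5094 -0.1597  0.1328] axes [[0.978, 0.002, 0.209], [-0.209, -0.001, 0.978], [0.002, -1.0, -0.0]] open 0.84 F [-0.9 -1.  -1.8] t 9.0
turn units [0.   0.   0.02] shift before turn cm [-0.12  2.48 -0.12] shift after turn cm [-0.12  2.48 -0.12]
q [-0.4   0.01  1.78  0.    1.36 -0.19]
```

move_arm([
  [0, -0.06, 0.3, -0.06, 0, 0, 0],
  [0, -0.06, 0.4, -0.06, 0, 0, 0],
  [0, 0, 0.5, 0, 0, 0, 0],
  [0, 0, 0.5, 0, 0, 0, 0],
  [0, 0, 0.4, 0, 0, 0, 0],
  [0, 0, 0.2, 0, 0, 0, 0],
  [0, 0, 0, 0, 0, 0, 0],
  [0, 0, 0, 0, 0, 0, 0],
  [0, 0, 0, 0, 0, 0, 0],
  [0, 0, 0, 0, 0, 0, 0],
])

```text
clock: 9.83
tool_pos: [0.5074, -0.1607, 0.109]
ee_rot: [0.703, -0.074, 0.075, -0.703]
ft_force: [1.0, -0.3, -1.1]
opening: 0.097
```

```bash
python3 go.py .508 -.1607 .0655 -12.1
```

```text
now [ 0.5074 -0.1607  0.109 ] axes [[0.978, 0.0, 0.21], [-0.21, -0.0, 0.978], [0.001, -1.0, -0.0]] open 0.9 F [ 1.  -0.3 -1.1] t 9.83
turn units [ 0.   -0.    0.01] shift before turn cm [0.05 4.35 0.02] shift after turn cm [0.05 4.35 0.02]
q [-0.4   0.03  1.8  -0.    1.31 -0.19]
```

move_arm([
  [0, 0, 0.2, 0, 0, 0, 0],
  [0, 0, 0.3, 0, 0, 0, 0],
  [0, 0, 0.3, 0, 0, 0, 0],
  [0, 0, 0.3, 0, 0, 0, 0],
  [0, 0, 0.3, 0, 0, 0, 0],
  [0, 0, 0.2, 0, 0, 0, 0],
  [0, 0, 0, 0, 0, 0, 0],
  [0, 0, 0, 0, 0, 0, 0],
  [0, 0, 0, 0, 0, 0, 0],
  [0, 0, 0, 0, 0, 0, 0],
])

```text
clock: 10.67
tool_pos: [0.5082, -0.161, 0.0927]
ee_rot: [0.703, -0.074, 0.075, -0.703]
ft_force: [7.2, -2.3, -4.0]
opening: 0.097
```

move_arm([
  [0, 0.1, 0, 0, 0, 0, 0],
  [0, 0.05, 0, 0, 0, 0, 0],
  [0, 0, 0, 0, 0, 0, 0],
  [0, 0, 0, 0, 0, 0, 0],
  [0, 0, 0, 0, 0, 0, 0],
  [0, 0, 0.2, 0, 0, 0, 0],
  [0, 0, 0.2, 0, 0, 0, 0],
  [0, 0, 0, 0, 0, 0, 0],
  [0, 0, 0, 0, 0, 0, 0],
  [0, 0, 0, 0, 0, 0, 0],
])

```text
clock: 11.5
tool_pos: [0.5085, -0.1608, 0.0883]
ee_rot: [-0.703, 0.075, -0.074, 0.703]
ft_force: [2.7, 0.3, -2.4]
opening: 0.099
```

move_arm([
  [0, 0.05, 0.2, 0, 0, 0, 0],
  [0, 0, 0.3, 0, 0, 0, 0],
  [0, 0, 0.3, 0, 0, 0, 0],
  [0, 0, 0.3, 0, 0, 0, 0],
  [0, 0, 0.3, 0, 0, 0, 0],
  [0, 0, 0.3, 0, 0, 0, 0],
  [0, 0, 0.2, 0, 0, 0, 0],
  [0, 0, 0, 0, 0, 0, 0],
  [0, 0, 0, 0, 0, 0, 0],
  [0, 0, 0, 0, 0, 0, 0],
])

```text
clock: 12.33
tool_pos: [0.5092, -0.1611, 0.0697]
ee_rot: [0.703, -0.075, 0.075, -0.703]
ft_force: [-0.7, -0.8, -1.4]
opening: 0.091
```

move_arm([
  [0, 0, 0.1, 0, 0, 0, 0],
  [0, 0, 0.1, 0, 0, 0, 0],
  [0, 0, 0.1, 0, 0, 0, 0],
  [0, 0, 0.1, 0, 0, 0, 0],
  [0, 0, 0, 0, 0, 0, 0],
  [0, 0, 0, 0, 0, 0, 0],
  [0, 0, 0, 0, 0, 0, 0],
  [0, 0, 0, 0, 0, 0, 0],
  [0, 0, 0, 0, 0, 0, 0],
  [0, 0, 0, 0, 0, 0, 0],
])

```text
clock: 13.17
tool_pos: [0.5092, -0.1611, 0.0656]
ee_rot: [-0.703, 0.075, -0.075, 0.703]
ft_force: [-0.3, 0.5, -1.9]
opening: 0.096
```

move_arm([
  [0, 0, 0.05, 0, 0, 0, 0],
  [0, 0, 0.05, 0, 0, 0, 0],
  [0, 0, 0.05, 0, 0, 0, 0],
  [0, 0, 0, 0, 0, 0, 0],
  [0, 0, 0, 0, 0, 0, 0],
  [0, 0, 0, 0, 0, 0, 0],
  [0, 0, 0, 0, 0, 0, 0],
  [0, 0, 0, 0, 0, 0, 0],
  [0, 0, 0, 0, 0, 0, 0],
  [0, 0, 0, 0, 0, 0, 0],
])

```text
clock: 14.0
tool_pos: [0.5093, -0.1611, 0.0655]
ee_rot: [0.703, -0.075, 0.075, -0.703]
ft_force: [-5.0, 2.2, 11.0]
opening: 0.096
```

The tile is bottomed at TCP z 0.0655, which is the height expected, with 11 N upward. Releasing with a narrow opening.

move_arm([
  [0, 0, -0.1, 0, 0, 0, 0],
  [0, 0, 0, 0, 0, 0, 0],
  [2.4, 0, 0, 0, 0, 0, 0],
  [2.4, 0, 0, 0, 0, 0, 0],
  [2.4, 0, 0, 0, 0, 0, 0],
  [2.4, 0, 0, 0, 0, 0, 0],
  [2.4, 0, -0.5, 0, 0, 0, 0],
  [2.4, 0, -1.5, 0, 0, 0, 0],
  [2.4, 0, -1.5, 0, 0, 0, 0],
  [2.4, 0, -1.5, 0, 0, 0, 0],
])

```text
clock: 14.83
tool_pos: [0.509, -0.161, 0.1158]
ee_rot: [-0.703, 0.075, -0.074, 0.703]
ft_force: [-0.7, 0.5, -1.0]
opening: 0.258
```

move_arm([
  [2.4, 0, -1.5, 0, 0, 0, 0],
  [2.4, 0, -1.5, 0, 0, 0, 0],
  [2.4, 0, -1.5, 0, 0, 0, 0],
  [2.4, 0, -1.0, 0, 0, 0, 0],
  [2.4, -1.5, 0, 0, 0, 0, 0],
  [2.4, -2.0, 0, 0, 0, 0, 0],
  [2.4, -1.5, 0, 0, 0, 0, 0],
  [2.4, 0, 0, 0, 0, 0, 0],
  [2.4, 0, 0, 0, 0, 0, 0],
  [2.4, 0, 0, 0, 0, 0, 0],
])

```text
clock: 15.67
tool_pos: [0.4609, -0.1508, 0.1705]
ee_rot: [0.703, -0.074, 0.075, -0.703]
ft_force: [-0.8, -0.5, 0.7]
opening: 0.257
```

```bash
python3 go.py .4595 -.150 .0635 -12.1
python3 - <<'E'
from h import *
o=np.zeros((480,800,3),np.uint8)
im,K,E=cam("top");o[:,:370]=cv2.resize(im[188:268,362:424],(372,480))[:,:370]
im,K,E=cam("scene"); o[:,370:]=cv2.resize(im[125:205,252:324],(432,480))[:,:430]
cv2.imwrite("pics/k.png",o)
E
```

```text
now [ 0.4609 -0.1508  0.1705] axes [[0.978, 0.001, 0.21], [-0.21, -0.0, 0.978], [0.001, -1.0, -0.0]] open 2.39 F [-0.8 -0.5  0.7] t 15.67
turn units [ 0.   -0.    0.01] shift before turn cm [-0.17 10.7   0.05] shift after turn cm [-0.16 10.7   0.05]
q [-0.42 -0.16  1.86  0.    1.44 -0.21]
```

View pics/k.png

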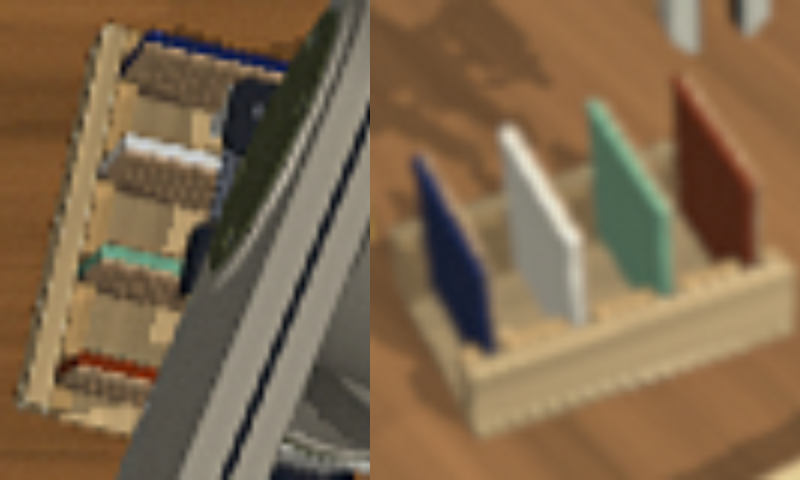

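Celadon stands in its groove, level with the other tiles at (630,190), glaze facing the same way. Now kaki at (715,165).

move_arm([
  [2.4, -0.08, 0.8, 0, 0, 0, 0],
  [2.4, 0, 1.4, 0, 0, 0, 0],
  [2.4, 0, 1.4, 0, 0, 0, 0],
  [2.4, 0, 1.4, 0, 0, 0, 0],
  [2.4, 0, 1.4, 0, 0, 0, 0],
  [2.4, 0, 1.4, 0, 0, 0, 0],
  [2.4, 0, 1.4, 0, 0, 0, 0],
  [2.4, 0, 1.0, 0, 0, 0, 0],
  [2.4, 0, 0.4, 0, 0, 0, 0],
  [2.4, 0, 0, 0, 0, 0, 0],
])

```text
clock: 16.6
tool_pos: [0.4586, -0.15, 0.0626]
ee_rot: [-0.703, 0.076, -0.074, 0.703]
ft_force: [0.1, -0.5, 0.3]
opening: 0.26
```

move_arm([
  [2.4, 0, 0, 0, 0, 0, 0],
  [1.5, 0, 0, 0, 0, 0, 0],
  [0, 0, 0, 0, 0, 0, 0],
  [0, 0, 0, 0, 0, 0, 0],
  [0, 0, 0, 0, 0, 0, 0],
  [0, 0, 0, 0, 0, 0, 0],
  [0, 0, 0, 0, 0, 0, 0],
  [0, 0, 0, 0, 0, 0, 0],
  [0, 0, 0, 0, 0, 0, 0],
  [0, 0, 0, 0, 0, 0, 0],
], grip_force=35)

```text
clock: 17.43
tool_pos: [0.4601, -0.1507, 0.065]
ee_rot: [0.703, -0.074, 0.075, -0.703]
ft_force: [-0.2, 0.6, 5.3]
opening: 0.091
```

move_arm([
  [0, 0, -0.2, 0, 0, 0, 0],
  [0, 0, -0.4, 0, 0, 0, 0],
  [0, 0, -0.6, 0, 0, 0, 0],
  [0, 0, -0.6, 0, 0, 0, 0],
  [0, 0, -0.6, 0, 0, 0, 0],
  [0, 0, -0.8, 0, 0, 0, 0],
  [0, 0, -1.0, 0, 0, 0, 0],
  [0, 0, -1.0, 0, 0, 0, 0],
  [0, 0, -1.0, 0, 0, 0, 0],
  [0, 0, -1.0, 0, 0, 0, 0],
])

```text
clock: 18.27
tool_pos: [0.4592, -0.1504, 0.1373]
ee_rot: [-0.703, 0.075, -0.074, 0.703]
ft_force: [0.0, 0.0, -1.9]
opening: 0.092
```

move_arm([
  [0, 0, -2, 0, 0, 0, 0],
  [0, 0, -2.5, 0, 0, 0, 0],
  [0, 0, -2.5, 0, 0, 0, 0],
  [0, 0, -2.5, 0, 0, 0, 0],
  [0, 0, -2.5, 0, 0, 0, 0],
  [0, 0, -2.5, 0, 0, 0, 0],
  [0, 0, -2.5, 0, 0, 0, 0],
  [0, 0, -2.0, 0, 0, 0, 0],
  [0, 0, -0.5, 0, 0, 0, 0],
  [0, 0, 0, 0, 0, 0, 0],
])

```text
clock: 19.1
tool_pos: [0.4601, -0.1507, 0.3334]
ee_rot: [0.704, -0.073, 0.076, -0.703]
ft_force: [0.2, 1.3, -2.4]
opening: 0.096
```

```bash
python3 go.py .48 -.155 .30 -12.1 45
```

```text
now [ 0.4601 -0.1507  0.3334] axes [[0.978, 0.003, 0.21], [-0.21, -0.002, 0.978], [0.003, -1.0, -0.001]] open 0.89 F [ 0.2  1.3 -2.4] t 19.1
turn units [ 0.01 -0.   -7.47] shift before turn cm [2.03 3.34 0.  ] shift after turn cm [-0.92  3.8  -0.  ]
q [-0.42 -0.21  1.61 -0.    1.73 -0.21]
```

move_arm([
  [0, 0, 0, 0, 0, 0, -0.4],
  [0, 0, 0, 0, 0, 0, -0.8],
  [0, 0, 0, 0, 0, 0, -0.9],
  [0, 0, 0, 0, 0, 0, -0.9],
  [0, 0, 0, 0, 0, 0, -0.9],
  [0, 0, 0, 0, 0, 0, -0.9],
  [0, 0, 0, 0, 0, 0, -0.9],
  [0, 0, 0, 0, 0, 0, -0.8],
  [0, 0, 0, 0, 0, 0, -0.7],
  [0, 0, 0, 0, 0, 0, -0.27],
])

```text
clock: 19.93
tool_pos: [0.496, -0.1676, 0.3308]
ee_rot: [0.678, 0.187, 0.326, -0.631]
ft_force: [0.1, 0.0, -2.1]
opening: 0.098
```

move_arm([
  [0, 0, 0, 0, 0, 0, 0],
  [0, 0, 0, 0, 0, 0, 0],
  [0, 0, 0, 0, 0, 0, 0],
  [0, 0, 0, 0, 0, 0, 0],
  [0, 0, 0, 0, 0, 0, 0],
  [0, 0, 0, 0, 0, 0, 0],
  [0, 0, 0, 0, 0, 0, 0],
  [0, 0, 0, 0, 0, 0, 0],
  [0, 0, 0, 0, 0, 0, 0],
  [0, 0, 0, 0, 0, 0, 0],
])

```text
clock: 20.77
tool_pos: [0.4963, -0.1673, 0.336]
ee_rot: [0.679, 0.189, 0.326, -0.63]
ft_force: [0.1, -0.5, -2.8]
opening: 0.095
```

```bash
python3 go.py .46 -.15 .333 -12.1 45;  python3 - <<'E'
from h import *
im,K,E=cam("scene"); cv2.imwrite("pics/f.png",cv2.resize(im[80:290,220:460],None,fx=2.8,fy=2.8))
s=ctrl.get_state(); p=s["tool_pos"]; M=R.from_quat(s["ee_rot"]).as_matrix()
print("bottom",p+M@[0,.0575,0],np.abs(s["joint_velocities"]).max())
q=[p+M@np.array([.0045,y,z]) for y,z in((-.0405,-.049),(-.0405,.049),(.0575,.049),(.0575,-.049))]
print(((proj(q,K,E)-[220,80])*2.8).round())
E
```

```text
now [ 0.4963 -0.1673  0.336 ] axes [[0.716, 0.667, 0.204], [-0.154, -0.134, 0.979], [0.681, -0.733, 0.007]] open 0.88 F [ 0.1 -0.5 -2.8] t 20.77
turn units [-0.08 -0.01 -0.35] shift before turn cm [-3.07 -2.44  0.95] shift after turn cm [-2.98 -2.56  0.93]
q [-0.64 -0.89  2.24  0.33  1.12 -0.47]
bottom [ 0.5346797  -0.17501162  0.29385051] 0.0017865518087749343
[[209. -47.]
 [251.   1.]
 [190.  84.]
 [152.  32.]]
```

View pics/f.png

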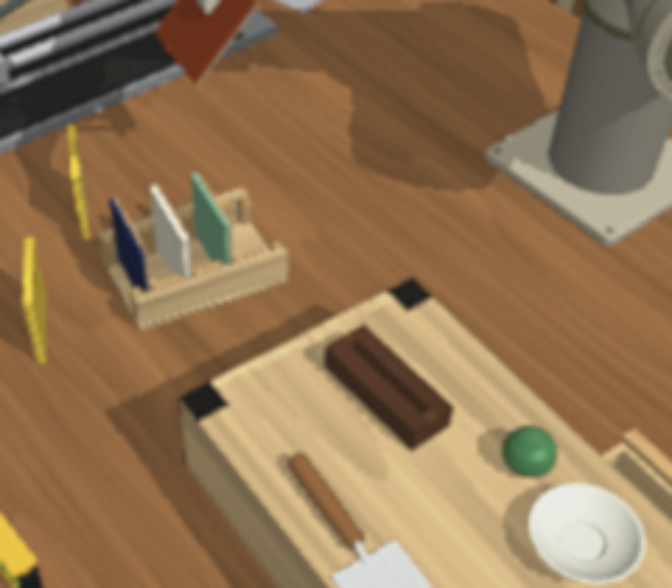

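Kaki is held tilted over the rack (at (210,35)), with the other tiles undisturbed. Joint 2 sits at its limit, so I move forward and down a bit and finish the tilt.

move_arm([
  [0, 0.4, 0.8, 0, 0, 0, 0],
  [0, 0.8, 1.6, 0, 0, 0, 0],
  [0, 0.8, 1.6, 0, 0, 0, 0],
  [0, 0.8, 1.6, 0, 0, 0, 0],
  [0, 0.8, 1.4, 0, 0, 0, 0],
  [0, 0.4, 0.8, 0, 0, 0, 0],
  [0, 0, 0, 0, -0.04, 0, -0.2],
  [0, 0, 0, 0, -0.04, 0, -0.15],
  [0, 0, 0, 0, 0, 0, 0],
  [0, 0, 0, 0, 0, 0, 0],
])

```text
clock: 21.65
tool_pos: [0.5765, -0.1838, 0.3062]
ee_rot: [0.678, 0.2, 0.338, -0.621]
ft_force: [0.1, 0.1, -2.8]
opening: 0.094
```

move_arm([
  [0, 0, 0, 0, 0, 0, 0],
  [0, 0, 0, 0, 0, 0, 0],
  [0, 0, 0, 0, 0, 0, 0],
  [0, 0, 0, 0, 0, 0, 0],
  [0, 0, 0, 0, 0, 0, 0],
  [0, 0, 0, 0, 0, 0, 0],
  [0, 0, 0, 0, 0, 0, 0],
  [0, 0, 0, 0, 0, 0, 0],
  [0, 0, 0, 0, 0, 0, 0],
  [0, 0, 0, 0, 0, 0, 0],
])

```text
clock: 22.48
tool_pos: [0.577, -0.1839, 0.306]
ee_rot: [0.678, 0.2, 0.338, -0.621]
ft_force: [0.1, 0.6, -1.6]
opening: 0.095
```

```bash
python3 go.py .55 -.175 .30 -12.1 45;  python3 - <<'E'
from h import *
im,K,E=cam("scene"); cv2.imwrite("pics/f2.png",cv2.resize(im[60:260,200:420],None,fx=2.8,fy=2.8))
s=ctrl.get_state(); p=s["tool_pos"]; M=R.from_quat(s["ee_rot"]).as_matrix()
print("bottom",p+M@[0,.0575,0],np.abs(s["joint_velocities"]).max(),np.degrees(np.arcsin(M[2,0])))
E
```

```text
now [ 0.577  -0.1839  0.306 ] axes [[0.691, 0.691, 0.21], [-0.149, -0.148, 0.978], [0.707, -0.707, 0.001]] open 0.88 F [ 0.1  0.6 -1.6] t 22.48
turn units [-0.   -0.01 -0.  ] shift before turn cm [-2.43 -1.57  0.3 ] shift after turn cm [-2.43 -1.58  0.3 ]
q [-0.54 -0.63  2.17  0.3   0.87 -0.43]
bottom [ 0.61678309 -0.19240823  0.2653576 ] 0.0004280559029566031 44.98685861961631
```

View pics/f2.png

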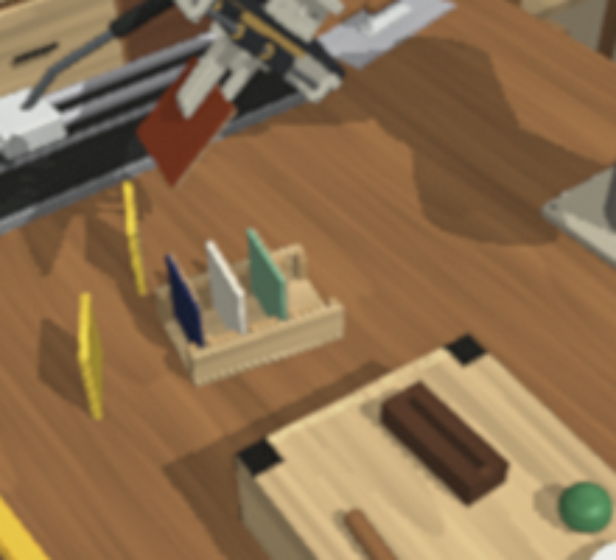

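The picture shows kaki's glazed face looking upward at (190,130), held at 45.0° with its lower edge at z ≈ 0.26 m and the arm still. Celadon, white and indigo stand in the rack. Handing in.

```bash
python3 -c "
from workcell import ctrl
ctrl.close_job(); s=ctrl.get_state(); print(s['clock'],s['opening']*9.3,s['tool_pos'])"
```

```text
the job is handed in; nothing more can be done
the job is handed in; nothing more can be done
```

The celadon tile now stands in the empty groove of the rack. The arm is holding the kaki tile up and slanted. I handed the job in at about 22.5 s of the 61 s allowed.

- **Celadon:** I lifted it from its foot and lowered it into the groove. It rubbed the groove wall on the way down (about 7 N), so I shifted it about 2 mm and carried on. I pressed it down until the rack pushed back with 11 N, at the height expected for the bottom of the groove, and then let go. In the pictures it stands level with the other tiles, glaze facing the same way.
- **Kaki:** I drew it out and tipped it with the glaze upward. On the first tilt one joint reached its range limit (joint 2 read -0.89) and the slant stopped at about 43°. I moved the tile forward and down and finished the tilt. At the last check:
  - The slant was 45.0° and the arm was still.
  - The lower edge was at about 0.26 m, some 15 cm above the other tile tops.
  - The grip was 35 N on an 8.8 mm opening.
- **The rest:** In the last views the white and indigo tiles, the foot and the visible part of the tansu top looked unchanged. The drawer and most of the dish and spatula were outside the final picture. I never moved near the drawer, but I passed above the tansu top on the first approach.

Reading the state after handing in was refused, so there are no readings from the final second.

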